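Latch the empty tile jig open

TASK

Two sprung tile-holding jigs stand on the table; one grips a test tile, the other is empty. With the fingertips, push the sliding jaw of the empty jig away from its low front fence until it is past its stop pin, stopping short of the two spring tubes behind it, then let it go so that it springs back against the raised pin and stays latched half open, ready for the next tile. Leave the loaded jig, its tile and the other things on the table alone, and lift nothing.

Things in the scene. Friction and masses are not known exactly. Their poses are not given: they have to be found in the camera images.
- jig_empty: EMPTY jig, fixed: pale wooden board 165 x 100 x 16 mm, metal fence at one end, sliding jaw, rear block (40 mm tall) with two spring tubes. Origin: on the table, on the centre line, 85 mm from the fence end, 80 mm from the other. Own +x runs from fence to rear block (the way the jaw opens), z up. Fence: x -85 to -73 mm, top 26 mm above the table. Turned up to 13 degrees.
- jaw_empty (a joint): Slide of the empty jig's jaw along the jig's +x, m: 0 shut (start), 0.053 striking the spring tubes (over 0.0515 fails). A spring returns it, 4 N at 0 to 8 N at 0.053. Below 0.0275 the jaw covers the stop pin and holds it down; beyond that the pin springs up in front of it, and the jaw, let go, comes back and rests on it at 0.0275 (latched).
- push_empty (a point): Centre of the flat upright push plate of the empty jig's jaw (face towards the fence), 51 mm above the table; moves with the jaw, axes as the jig's. Plate 92 mm wide, 32 to 70 mm above the table, rolled edge above to 74 mm, sloping back behind. When shut it lies 26 mm behind the fence's inner face; the jaw block below (top 32 mm up) stands 8 mm nearer the fence.
- pin_empty (a joint): Height of the empty jig's stop pin (steel, 8 mm across) in m: about 0 while the jaw holds it down, 0.010 sprung up. It comes up on the jig's centre line, through the board in front of the jaw.
- jig_loaded: The LOADED jig, the same as the other in every way (same origin and axes) but with a test tile gripped between fence and jaw. Leave it alone.
- jaw_loaded (a joint): Slide of the loaded jig's jaw, about 0.016 with the tile in its grip.
- tile: Test tile 34 x 52 x 9 mm, gripped in the loaded jig, flat on its board. Origin: centre of its underside.
- stamp: Bystander: brass stamp with black handle, 31 mm across, 91 mm tall, upright between or beside the jigs. Origin: centre of its underside.
- cup: Bystander (does not move): bare terracotta-coloured cup, 67 mm across, 69 mm tall, beyond the jigs. Origin: centre of its underside.
- bisque_beaker: Bystander (does not move): grey beaker, 65 mm across, 83 mm tall, beyond the jigs. Origin: centre of its underside.
- lump: Bystander: lump of clay, 58 mm across, 45 mm tall, at the right edge of the table. Origin: centre of its underside.
- cutter: Bystander (does not move): tinned ring cutter, 69 mm across, 28 mm tall, at the right edge of the table. Origin: centre of its underside.
- rib: Bystander: flat wooden rib 62 x 96 x 8 mm, lying beyond the jigs. Origin: centre of its underside.
- small_cutter: Bystander (does not move): small tinned ring cutter, 49 mm across, 28 mm tall, at the left edge of the table. Origin: centre of its underside.
- jar: Bystander (does not move): jar with brushes, about 100 mm across, 251 mm tall, at the left edge of the table. Origin: centre of its underside.
There are look-alikes about, which are no part of the job. There is more than one size of the tile; the one meant has the size given above.

How it is judged:
On the way:
1. the empty jig's jaw is pushed past its stop pin and the pin springs up (value of joint jaw_empty above 0.031 m and value of joint pin_empty above 0.007 m), for 0.05 s.
At the end, for the whole second after the job is handed in: The empty jig's jaw rests against its raised stop pin (jaw between 25 and 30 mm open, at rest; pin more than 7 mm up); the loaded jig still grips its tile (jaw between 13 and 19 mm), the tile within 6 mm of where it was (value of joint jaw_empty between 0.025 and 0.03 m and velocity of joint jaw_empty between -0.005 and 0.005 m/s and value of joint pin_empty above 0.007 m and value of joint jaw_loaded between 0.013 and 0.019 m and x of tile in the frame of jig_loaded between -0.06 and -0.052 m and distance of tile from where it was at the start of the episode below 0.006 m); the robot touches nothing.
It fails at once if the empty jig's jaw is run into the spring tubes behind it (value of joint jaw_empty above 0.0515 m).
It fails at once if the loaded jig's jaw is opened (value of joint jaw_loaded above 0.021 m).
It fails at once if the tile is shifted by more than 10 mm or lifted (distance of tile from where it was at the start of the episode above 0.01 m or z of tile in the frame of jig_loaded above 0.022 m).
It fails at once if a bystander is moved by more than 20 mm or tipped over (distance of any of stamp, rib, lump from where it was at the start of the episode above 0.02 m or angle between stamp's own z axis and vertical above 0.6 rad).
It also fails if it takes over 38 s, if anything falls off the work surface, if the arm or the gripper's body presses on something with over 40 N, if the wrist force passes 120 N, or if a joint passes its speed limit or range.

ROBOT

A 7-joint arm with a two-finger parallel gripper is mounted at the origin on a cart in front of the work surface, level with it; the furniture and walls round the work are solid. World frame = base frame: x ahead of the robot, y to its left, z up, the work surface at z = 0. Lengths are in m, angles in rad, forces in N, time in s.
With the tool pointing down it reaches from about 0.4 to 0.85 m from the base axis. Payload 10.4 kg.
Tool frame: the origin (TCP) lies at the very end of the fingers, on their centre line; the grasp point (between the pads) lies 19 mm behind it; z points along the fingers, y is the line along which they close (so a half turn about z gives the same grasp; the last joint's range is limited). The gripper opens to 85 mm and grips with 20 to 120 N. Pads are 22 mm wide; open, the fingers measure 114 mm over their backs; the gripper's body (76 mm by 85 mm) begins 54 mm behind the grasp point. The pads swing forward as they close: fully open they stand 13 mm farther back than shut.
Start: joints at [-1.204, 0.332, -0.065, 1.46, 0.022, 1.35, -0.088], TCP at [0.237, 0.578, 0.231] pointing down, gripper open.
Joint ranges: [-2.6, 2.6], [-0.5, 2.12], [-1.47, 1.34], [0.16, 2.42], [-1.27, 4.41], [0.06, 2.06], [-2.6, 2.6]. Speed limits (rad/s): [2.22, 2.22, 2.79, 2.79, 3.14, 3.14, 3.14].

INTERFACE

Orientations are given as a unit quaternion [x, y, z, w].
In Python, from workcell import sensors, cams, workorder gives the robot as it stands.
- The arm moves only by the tool send_rows, never from a script. Its argument "increments" is one flat list of numbers, 7 for each row, row after row: the shift along the tool's x, y, z in cm, then the turn, a rotation vector about the tool's x, y, z in rad, then the closure, from 0 (fully open) to 1 (shut). A call has exactly 10 rows; each row shifts and turns the commanded pose from where the row before left it, along the tool's axes as they then stand; what a row does not reach is not made up. A row lasts 1/8 s, in which the tool goes at most 62.5 mm and 10.7 degrees, less where a joint would pass 70% of its speed; a pose out of reach is approached as far as the arm can. A call is refused whole if a number of a shift passes 6.25 or a number of a turn 0.188, either way. A call with a gripper value outside its range is refused whole. The fingers move at their own pace and stop on an object; "force" is the grip in N (left out, the last holds). Time passes only in rows, so rows that do not move let the fingers close, or fill a call up. It gives the time, the measured TCP pose, the force, the opening and the grip force at its end, in the units of the state.
- sensors.get_state(): the state, without advancing time (a new reading comes with each control period).
- cams.grab_frame(name): name is "scene" or "top" or "wrist"; returns a dict with "image" (420x560x3 uint8, red, green, blue), "range_z" (420x560 float32, m along the optical axis (not along the pixel's ray), 0 where there is no reading), "K" (3x3 intrinsics, pixels), "D" ([k1, k2, p1, p2, k3] as OpenCV has them; the pictures are not rectified), "R" (3x3) and "t" (3): a world point X has camera coordinates R X + t. Camera axes: x right, y down, z forward; pixel columns grow to the right and rows downward; lengths in m; the calibration is good to about 2 mm. A picture is of the moment at which its call begins.
- workorder.hand_in(): hands the job in; it is judged then, once.
The state is a dict: "time_s": time; "q": joint angles; "dq": joint speeds; "joint_efforts": joint torques, N m; "tool_pos": TCP position; "orientation": TCP orientation; "ft_force": force on the tool from outside, world axes, zero at the start; "ft_torque": the same for the moment, N m; "width": finger opening in m; "grasp_force": force on a finger pad.
Only numpy, scipy, OpenCV 4.12 (cv2) and the standard library are available. Lean on these libraries where they do the work, as an engineer would, in place of code of your own. Each camera call takes 0.05 s, during which the arm holds its last target. There are 200 camera calls.

## Working session

There is one attempt and no reset: what is moved stays moved. The work goes in short steps, Python scripts to look and compute and a tool call to move; the robot and the scene stay as the last step left them, time stands still between calls to the robot, and variables do not carry over. Pictures are saved under pics/ and viewed, at most 10 in all, crops included, and the job is handed in when it is done.

Besides the shell and the picture viewer there is one more tool, called after "Call:" as a command line: name --argument value ..., lists and objects as JSON in quotes. send_rows: Moves the arm, as the interface text tells. Its arguments: {"type":"object","properties":{"increments":{"type":"array"},"force":{"type":"number"}},"required":["increments"]}

```bash
mkdir -p pics
cat > h.py <<'E'
import numpy as np, cv2
from workcell import sensors, cams, workorder
def grab(n):
    f=cams.grab_frame(n); np.savez('/tmp/'+n+'.npz',**{k:np.array(v) for k,v in f.items()}); return f
def load(n): return dict(np.load('/tmp/'+n+'.npz'))
def cloud(f):
    h,w=f['range_z'].shape
    u,v=np.meshgrid(np.arange(w),np.arange(h))
    p=cv2.undistortPoints(np.stack([u,v],-1).reshape(-1,1,2).astype(np.float64),f['K'],f['D']).reshape(h,w,2)
    z=f['range_z'].astype(float)
    c=np.stack([p[...,0]*z,p[...,1]*z,z],-1)
    X=(c-f['t'])@f['R']; X[z==0]=np.nan
    return X
def proj(f,P):
    r,_=cv2.Rodrigues(f['R']); return cv2.projectPoints(np.array(P,float).reshape(-1,1,3),r,f['t'],f['K'],f['D'])[0].reshape(-1,2)
E
python3 - <<'E'
from h import *
for n in ['top','scene']:
    f=grab(n); cv2.imwrite(f'pics/{n}0.png',f['image'][...,::-1])
    print(n,f['K'][0,0],-f['R'].T@f['t'],f['R'][2])
s=sensors.get_state(); print(s)
E
```

```text
top 444.3152337948794 [ 0.39488707 -0.00663061  1.39551121] [ 0.16797235  0.00636532 -0.98577116]
scene 413.76110810943624 [-0.06161888 -0.34254054  0.66523978] [ 0.7079117   0.35042452 -0.61324031]
{'time_s': 0.1, 'q': array([-1.20361869,  0.33278967, -0.0647045 ,  1.46086696,  0.02159108,
        1.34990343, -0.08849893]), 'dq': array([ 0.00179594, -0.00129059, -0.00019717, -0.00358858,  0.00062614,
        0.0002134 ,  0.00011577]), 'joint_efforts': array([ 7.64384495e-04, -6.26740408e+01,  4.86821076e-02, -3.92438221e+01,
        1.63144124e-02,  6.85611041e-03, -9.06381104e-06]), 'tool_pos': array([0.23735733, 0.57780569, 0.23060278]), 'orientation': array([ 1.93646242e-01,  9.81071215e-01, -6.28372579e-04, -9.93769144e-05]), 'ft_force': array([-0.36908624, -0.60408419,  0.7913389 ]), 'ft_torque': array([ 0.05561842,  0.0257025 , -0.02516649]), 'grasp_force': 0.0, 'width': 0.08529697736570349}
```

View pics/top0.png

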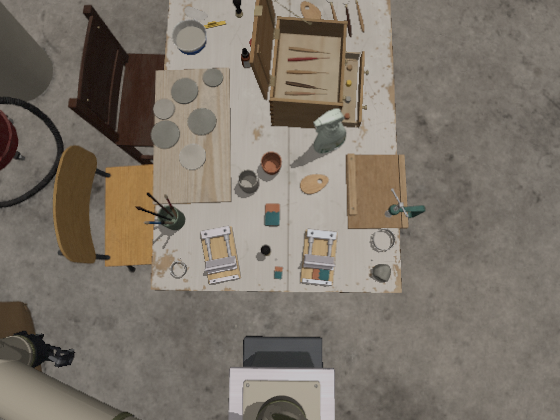

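View pics/scene0.png

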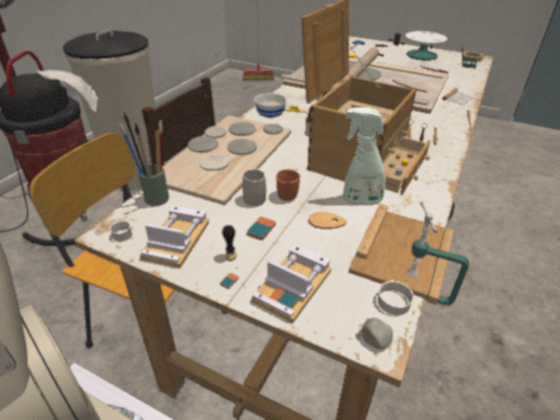

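The top view shows two candidate jigs. The left one, at (220,255), has bare board between fence and jaw. The right one, at (319,258), has a coloured tile at (318,275). Loose tiles lie at (272,214) and (278,272), and the stamp is at (265,250). I choose the left jig and will check it in a close crop along with the depth measurement.

Run:
```python
from h import *
f=load('top'); X=cloud(f)
a=f['image'][215:295,190:350,::-1]
cv2.imwrite('pics/crop1.png',cv2.resize(a,(800,400),interpolation=cv2.INTER_CUBIC))
for nm,(u0,u1,v0,v1) in dict(L=(195,248,222,290),R=(295,345,222,292)).items():
    P=X[v0:v1,u0:u1].reshape(-1,3); P=P[~np.isnan(P[:,0])]
    print(nm,'table z',np.median(P[P[:,2]<.008,2]))
    for lo,hi in [(.010,.02),(.021,.03),(.034,.046),(.05,.08)]:
        Q=P[(P[:,2]>lo)&(P[:,2]<hi)]
        if len(Q)<5: continue
        r=cv2.minAreaRect(Q[:,:2].astype(np.float32)*1000); print(lo,hi,len(Q),np.round(r[0],1),np.round(r[1],1),round(r[2],1),Q[:,2].max().round(3),'box',np.round(cv2.boxPoints(r)).tolist())
P=X[225:275,255:275].reshape(-1,3);Q=P[P[:,2]>.03];print('stamp',np.nanmedian(Q,0),Q[:,2].max())
```

```text
L table z 4.2008668760866355e-05
0.01 0.02 702 [493.5 194. ] [163.1 101.2] 11.7 0.02 box [[403.0, 227.0], [424.0, 128.0], [584.0, 161.0], [563.0, 260.0]]
0.021 0.03 265 [488.1 193.4] [153.5  94.4] 10.8 0.03 box [[404.0, 225.0], [422.0, 133.0], [572.0, 161.0], [555.0, 254.0]]
0.034 0.046 336 [508.9 196.6] [133.9  90.4] 12.0 0.046 box [[434.0, 227.0], [453.0, 139.0], [584.0, 166.0], [565.0, 255.0]]
0.05 0.08 193 [461.3 186.5] [22.6 90.4] 10.1 0.079 box [[442.0, 229.0], [458.0, 140.0], [480.0, 144.0], [464.0, 233.0]]
R table z 0.00029301014559443225
0.01 0.02 583 [ 494.3 -113.8] [100.2 172.6] 84.4 0.02 box [[404.0, -155.0], [575.0, -172.0], [585.0, -72.0], [413.0, -56.0]]
0.021 0.03 407 [ 486.7 -113.6] [ 93.9 157.9] 85.4 0.03 box [[404.0, -154.0], [562.0, -167.0], [569.0, -73.0], [412.0, -60.0]]
0.034 0.046 336 [ 513.2 -114.9] [ 90.4 116.7] 84.4 0.046 box [[451.0, -154.0], [567.0, -166.0], [576.0, -76.0], [460.0, -64.0]]
0.05 0.08 195 [ 472.5 -111.7] [91.8 22.7] 82.5 0.079 box [[455.0, -156.0], [478.0, -159.0], [490.0, -68.0], [467.0, -65.0]]
stamp [0.50566878 0.04968339 0.08678281] 0.09501031634901372
```

View pics/crop1.png

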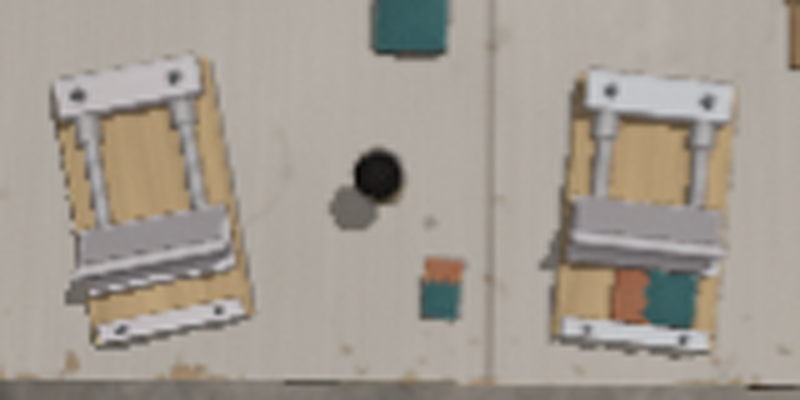

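The crop shows that the left jig is empty: its fence is at (175,322), bare board follows, and the jaw is at (155,245). The right jig holds the tile at (655,297). The left board measures 163 x 101 mm and is turned about 11.5°. Its origin is near (0.496, 0.195) and the plate centre near (0.450, 0.185), in line with the stated 26 mm gap. Next I turn the tool square to the jig, close the fingers and move above the gap.

Call:
send_rows --increments '[0,0,0,0,0,-0.1475,1,0,0,0,0,0,-0.1475,1,0,0,0,0,0,-0.1475,1,0,0,0,0,0,-0.1475,1,-1,-4.5,0,0,0,0,1,-1,-4.5,0,0,0,0,1,-1,-4.5,0,0,0,0,1,-1,-4.5,0,0,0,0,1,-1,-4.5,0,0,0,0,1,-1,-4.5,0,0,0,0,1]' --force 40

```text
time_s: 1.35
tool_pos: [0.3503, 0.3238, 0.2311]
orientation: [-0.1, 0.995, -0.0, -0.0]
ft_force: [1.3, 0.5, 0.6]
width: -0.0001
grasp_force: 0.0
```

Call:
send_rows --increments '[-1,-4,0.5,0,0,0,1,-1,-4,1,0,0,0,1,-1,-4,1,0,0,0,1,-1,-3.5,1.5,0,0,0,1,0,0,2,0,0,0,1,0,0,2,0,0,0,1,0,0,2,0,0,0,1,0,0,0,0,0,0,1,0,0,0,0,0,0,1,0,0,0,0,0,0,1]'

```text
time_s: 2.6
tool_pos: [0.4205, 0.1818, 0.1322]
orientation: [-0.1, 0.995, 0.0, 0.001]
ft_force: [-0.3, -0.2, -0.8]
width: -0.0002
grasp_force: 0.0
```

```bash
cat > st.py <<'E'
from h import *
from scipy.spatial.transform import Rotation as Ro
s=sensors.get_state(); o=np.array([.496,.1945]); a=np.deg2rad(11.5); d=np.array([np.cos(a),np.sin(a)]); n=np.array([-d[1],d[0]])
p=s['tool_pos']; R=Ro.from_quat(s['orientation']).as_matrix()
print(s['time_s'],p,'jig xy mm',1000*(p[:2]-o)@d,1000*(p[:2]-o)@n,'yaw x',np.rad2deg(np.arctan2(R[1,0],R[0,0])),R[:,2],s['ft_force'],s['width'])
E
cat > look.py <<'E'
import sys; exec(open('st.py').read())
for c in sys.argv[2:]:
    f=grab(c); cv2.imwrite(f'pics/{c}{sys.argv[1]}.png',f['image'][...,::-1])
E
python3 look.py 1 wrist top
```

```text
2.6 [0.42045662 0.18181277 0.13216065] jig xy mm -76.55625270571592 2.6284026376019174 yaw x -168.52795882334638 [ 1.13945653e-03  8.19083320e-04 -9.99999015e-01] [-0.31360362 -0.15008795 -0.84705651] -0.00016576088189217453
```

View pics/wrist1.png

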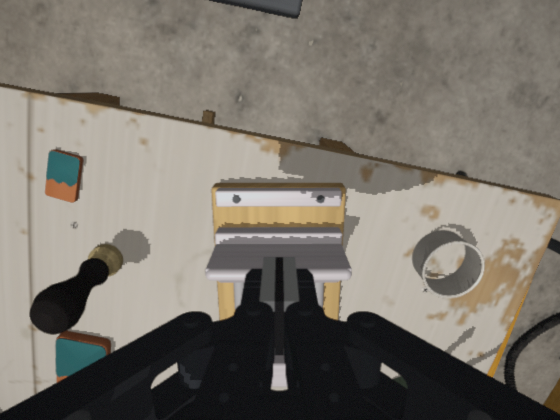

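Run:
```python
from h import *
o=np.array([.496,.1945]); a=np.deg2rad(11.5); d=np.array([np.cos(a),np.sin(a)]); n=np.array([-d[1],d[0]])
f=load('wrist'); X=cloud(f)
P=X.reshape(-1,3); P=P[~np.isnan(P[:,0])]
J=np.c_[(P[:,:2]-o)@d,(P[:,:2]-o)@n,P[:,2]]*1000
m=(abs(J[:,1])<55)&(J[:,0]>-100)&(J[:,0]<100)
J=J[m]
# front plate edge per lateral bin, heights 50..78
for lo,hi in [(50,60),(60,70),(70,73),(73,76)]:
    Q=J[(J[:,2]>lo)&(J[:,2]<hi)&(J[:,0]>-65)]
    print(lo,hi,len(Q),[ (b,np.percentile(Q[abs(Q[:,1]-b)<8][:,0],[2,50]).round(1)) for b in (-35,-15,0,15,35) if (abs(Q[:,1]-b)<8).sum()>5], (Q[:,1].min(),Q[:,1].max()) if len(Q) else 0)
for y in (-25,25):
    Q=J[abs(J[:,1]-y)<3]
    print(y,[(x,np.median(Q[abs(Q[:,0]-x)<1.5][:,2]).round(0)) for x in range(-92,-20,3) if (abs(Q[:,0]-x)<1.5).any()])
```

```text
50 60 759 [(-35, array([-47.8, -47.3])), (-15, array([-47.9, -47.4])), (0, array([-48. , -47.4])), (15, array([-48.1, -47.4])), (35, array([-48. , -47.4]))] (np.float64(-42.60166638127925), np.float64(48.32036907195038))
60 70 812 [(-35, array([-47.9, -47.2])), (-15, array([-47.9, -47.3])), (0, array([-47.9, -47.2])), (15, array([-48. , -47.4])), (35, array([-48.1, -47.4]))] (np.float64(-42.65269947153724), np.float64(48.71367559330141))
70 73 544 [(-35, array([-47.6, -45.6])), (-15, array([-47.8, -46.6])), (15, array([-48.2, -47.3])), (35, array([-47.7, -46.1]))] (np.float64(-42.17548308448173), np.float64(48.53066205548869))
73 76 388 [(-35, array([-46.6, -43.7])), (-15, array([-46.7, -44.1])), (35, array([-46.5, -43.9]))] (np.float64(-41.1655608686942), np.float64(46.910457283045574))
-25 [(-92, np.float64(-1.0)), (-89, np.float64(188.0)), (-86, np.float64(194.0)), (-83, np.float64(192.0)), (-80, np.float64(188.0)), (-77, np.float64(188.0)), (-74, np.float64(188.0)), (-71, np.float64(188.0)), (-68, np.float64(192.0)), (-65, np.float64(16.0)), (-62, np.float64(16.0)), (-59, np.floa
[... 190 characters left out ...]
-35, np.float64(-764.0)), (-32, np.float64(-765.0)), (-23, np.float64(43.0))]
25 [(-92, np.float64(-1.0)), (-89, np.float64(184.0)), (-86, np.float64(189.0)), (-83, np.float64(185.0)), (-80, np.float64(188.0)), (-77, np.float64(188.0)), (-74, np.float64(188.0)), (-71, np.float64(188.0)), (-68, np.float64(16.0)), (-65, np.float64(16.0)), (-62, np.float64(15.0)), (-59, np.float64(15.0)), (-56, np.float64(23.0)), (-53, np.float64(31.0)), (-50, np.float64(32.0)), (-47, np.float64(56.0)), (-44, np.float64(73.0)), (-41, np.float64(73.0)), (-38, np.float64(-766.0)), (-35, np.float64(-766.0)), (-32, np.float64(-767.0)), (-29, np.float64(-768.0)), (-26, np.float64(-763.0)), (-23, np.float64(-765.0))]
```

The wrist view, looking from behind the arm, shows the jig's fence at about (280,198), bare board, and the jaw plate at about (280,260). The fingers are centred above it. The depth gives the plate face at jig x −47.3 mm (expected −47), square to the tool, with its centre about +3 mm lateral, and the TCP is at +2.6 mm. I descend to z 0.044 and close up to the plate.

Call:
send_rows --increments '[0,0,2,0,0,0,1,0,0,2,0,0,0,1,0,0,2,0,0,0,1,0,0,1.5,0,0,0,1,0,0,1.3,0,0,0,1,0,0,0,0,0,0,1,-0.6,0,0,0,0,0,1,-0.6,0,0,0,0,0,1,0,0,0,0,0,0,1,0,0,0,0,0,0,1]'

```text
time_s: 3.95
tool_pos: [0.4318, 0.184, 0.0434]
orientation: [-0.1, 0.995, 0.0, 0.0]
ft_force: [-0.4, 0.6, -0.0]
width: -0.0001
grasp_force: 0.0
```

```bash
python3 st.py
```

```text
3.95 [0.4318356  0.18395304 0.04340175] jig xy mm -64.97900702048423 2.4570965549293415 yaw x -168.53482079160122 [ 1.03169337e-04  1.52943475e-04 -9.99999983e-01] [-0.44119265  0.57332021 -0.00501776] -6.594590061895434e-05
```

Call:
send_rows --increments '[-0.3,0,0,0,0,0,1,-0.3,0,0,0,0,0,1,-0.3,0,0,0,0,0,1,-0.3,0,0,0,0,0,1,-0.3,0,0,0,0,0,1,-0.3,0,0,0,0,0,1,-0.3,0,0,0,0,0,1,0,0,0,0,0,0,1,0,0,0,0,0,0,1,0,0,0,0,0,0,1]'

```text
time_s: 5.2
tool_pos: [0.4517, 0.188, 0.0431]
orientation: [-0.1, 0.995, -0.0, -0.001]
ft_force: [-4.2, -0.5, 3.1]
width: -0.0001
grasp_force: 2.5
```

```bash
cat > jaw.py <<'E'
exec(open('st.py').read())
f=grab('wrist'); X=cloud(f); P=X.reshape(-1,3); P=P[~np.isnan(P[:,0])]
J=np.c_[(P[:,:2]-o)@d,(P[:,:2]-o)@n,P[:,2]]*1000
J=J[(abs(J[:,0])<70)]
for y in (-33,38):
    for lo,hi in [(40,68),(71,76)]:
        Q=J[(abs(J[:,1]-y)<7)&(J[:,2]>lo)&(J[:,2]<hi)]; print(y,lo,len(Q),np.percentile(Q[:,0],[2,50,98]).round(1) if len(Q)>5 else '')
E
python3 jaw.py
```

```text
5.2 [0.45167158 0.18799073 0.04305698] jig xy mm -44.736251454972724 2.4590683159626083 yaw x -168.52228525846172 [-1.43548144e-03 -3.38775086e-04 -9.99998912e-01] [-4.16145857 -0.51093661  3.10334412] -8.83500364698815e-05
-33 40 593 [-34.1 -33.4 -32.7]
-33 71 0 
38 40 602 [-34.3 -33.6 -32.9]
38 71 0
```

The jaw is at 13.8 mm with the TCP at −44.7 mm, so contact is 11.2 mm ahead of the TCP. Another 24 mm brings the jaw to about 38 mm.

Call:
send_rows --increments '[-0.3,0,0,0,0,0,1,-0.3,0,0,0,0,0,1,-0.3,0,0,0,0,0,1,-0.3,0,0,0,0,0,1,-0.3,0,0,0,0,0,1,-0.3,0,0,0,0,0,1,-0.3,0,0,0,0,0,1,-0.3,0,0,0,0,0,1,0,0,0,0,0,0,1,0,0,0,0,0,0,1]'

```text
time_s: 6.5
tool_pos: [0.475, 0.1927, 0.043]
orientation: [-0.1, 0.995, -0.0, -0.001]
ft_force: [-6.1, -1.2, 3.4]
width: -0.0001
grasp_force: 3.4
```

```bash
python3 jaw.py; python3 -c "
from h import *
f=load('wrist'); cv2.imwrite('pics/wrist2.png',f['image'][...,::-1])"
```

```text
6.5 [0.47495945 0.1927441  0.04301562] jig xy mm -20.96822271395223 2.4741621130451703 yaw x -168.51593581395008 [-1.99796646e-03 -5.17444745e-04 -9.99997870e-01] [-6.09514342 -1.17185222  3.42859678] -0.00011292317927604287
-33 40 586 [-10.4  -9.7  -8.9]
-33 71 0 
38 40 587 [-10.6  -9.9  -9.2]
38 71 0
```

View pics/wrist2.png

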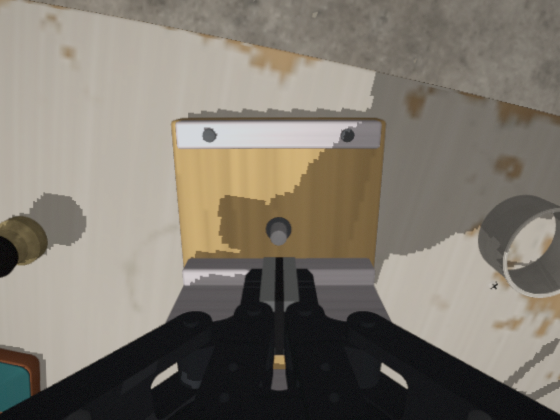

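The pin is up at (279,232) in front of the jaw, which is at about 37.5 mm, clear of the tubes. I back off slowly and then rise.

Call:
send_rows --increments '[0.2,0,0,0,0,0,1,0.2,0,0,0,0,0,1,0.2,0,0,0,0,0,1,0.2,0,0,0,0,0,1,0.2,0,0,0,0,0,1,0.2,0,0,0,0,0,1,0.3,0,0,0,0,0,1,0.4,0,0,0,0,0,1,0.4,0,0,0,0,0,1,0.3,0,0,0,0,0,1]'

```text
time_s: 7.8
tool_pos: [0.4502, 0.1876, 0.0433]
orientation: [-0.1, 0.995, 0.0, 0.0]
ft_force: [0.1, -0.9, 0.3]
width: -0.0001
grasp_force: 0.0
```

```bash
python3 jaw.py
```

```text
7.8 [0.45017391 0.18761361 0.04333026] jig xy mm -46.279044068271034 2.3881075641039198 yaw x -168.53125559935842 [ 1.17247164e-04  1.23203810e-04 -9.99999986e-01] [ 0.12417366 -0.91586471  0.32147285] -8.212910216915455e-05
-33 40 2 
-33 71 47 [-20.7 -19.6 -18.4]
38 40 2 
38 71 23 [-20.4 -20.  -18.8]
```

The jaw rests at about 27 mm and the fingers are free. I rise straight up and check.

Call:
send_rows --increments '[0.2,0,-1,0,0,0,1,0,0,-2,0,0,0,1,0,0,-2,0,0,0,1,0,0,-2,0,0,0,1,0,0,-2,0,0,0,1,0,0,-2,0,0,0,1,0,0,-2,0,0,0,1,0,0,0,0,0,0,1,0,0,0,0,0,0,1,0,0,0,0,0,0,1]'

```text
time_s: 9.1
tool_pos: [0.448, 0.1871, 0.1725]
orientation: [-0.1, 0.995, -0.0, -0.001]
ft_force: [-0.1, -1.1, -0.1]
width: 0.0001
grasp_force: 0.0
```

```bash
python3 jaw.py; python3 -c "
from h import *
f=load('wrist'); cv2.imwrite('pics/wrist3.png',f['image'][...,::-1])"
```

```text
9.1 [0.44800117 0.18706682 0.17252536] jig xy mm -48.5171786797352 2.2854694025697446 yaw x -168.53026938964754 [-1.13897378e-03 -6.12048453e-04 -9.99999164e-01] [-0.05505006 -1.11146058 -0.14534864] 0.00013918200157951713
-33 40 326 [-20.6 -20.   56.9]
-33 71 182 [-19.7 -16.9 -12.6]
38 40 346 [-20.6 -20.1  54.2]
38 71 172 [-20.3 -17.2 -14. ]
```

View pics/wrist3.png

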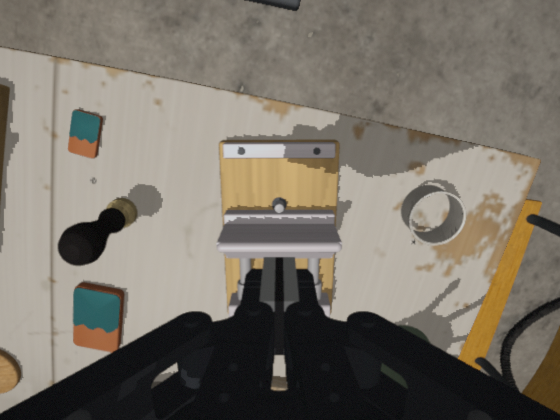

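The jaw face is at −20.0 mm, which is 27.3 mm open, and it rests on the raised pin at (279,206). The stamp and the rest of the table look undisturbed, and the gripper is clear.

```bash
python3 -c "
from workcell import workorder
print(workorder.hand_in())"
```

```text
the job is handed in; nothing more can be done
None
```

The empty jig's jaw is latched on its raised stop pin, measured about 27 mm open; I touched nothing else, and the job is handed in (no verdict came back).

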